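Stroke a sticky slide carriage and park it on the spot that drags

ROBOT

A 6-joint arm with a two-finger parallel gripper is mounted at the origin on a cart in front of the work surface, level with it; the furniture and walls round the work are solid. World frame = base frame: x ahead of the robot, y to its left, z up, the work surface at z = 0. Lengths are in m, angles in rad, forces in N, time in s.
With the tool pointing down it reaches from about 0.25 to 0.8 m from the base axis. Payload 3.9 kg.
Tool frame: the origin (TCP) lies midway between the tips of the shut fingers; the grasp point (between the pads) lies 19 mm behind it (manip.hold_point_z is the z of the grasp point in the tool frame, in m); z points along the fingers, y is the line along which they close (so a half turn about z gives the same grasp; the last joint's range is limited). The gripper opens to 85 mm and grips with 20 to 120 N. Pads are 22 mm wide; open, the fingers measure 114 mm over their backs; the gripper's body (76 mm by 85 mm) begins 54 mm behind the grasp point. The pads swing forward as they close: fully open they stand 13 mm farther back than shut.
Start: joints at [-1.261, 0.26, -0.138, 1.173, 0, 1.571], TCP at [0.16, -0.5, 0.231] pointing down, gripper open.
Joint ranges: [-2.78, 2.78], [-0.83, 1.72], [-1.28, 1.37], [-1.9, 2.12], [-1.57, 1.48], [-3.14, 3.14]. Speed limits (rad/s): [2.57, 2.57, 3.14, 3.14, 3.14, 3.14].

INTERFACE

Orientations are given as a rotation vector (axis times angle).
In Python, from rig import telemetry, optics, manip gives the robot as it stands. The module is installed in compiled form; this text tells all that it offers.
- The arm moves only by the tool step_arm, never from a script. Its argument "rows" is one flat list of numbers, 6 for each row, row after row: the shift along the tool's x, y, z each as a share of 80 cm, from -1 to 1, then the turn, a rotation vector about the tool's x, y, z each as a share of 45 degrees, from -1 to 1. In form: [x, y, z, rx, ry, rz, x, y, z, rx, ry, rz, ...]. A call has 1 to 20 rows; each row shifts and turns the commanded pose from where the row before left it, along the tool's axes as they then stand; what a row does not reach is not made up. A row lasts 1/10 s, in which the tool goes at most 50 mm and 8.59 degrees, less where a joint would pass 70% of its speed; a pose out of reach is approached as far as the arm can. A call with a number of a shift or a turn outside -1 to 1 is refused whole. A call with a gripper value outside its range is refused whole. "jaw" is the closure, from -1 (fully open) to 1 (shut), set as the call begins (left out, the last holds). The fingers move at their own pace and stop on an object; "force" is the grip in N (left out, the last holds). Time passes only in rows, so rows that do not move let the fingers close. It gives the time, the measured TCP pose, the force, the opening and the grip force at its end, in the units of the state.
- telemetry.get_state(): the state, without advancing time (a new reading comes with each control period).
- optics.grab_frame(name): name is "scene" or "top"; returns (picture, depth): 400x640x3 uint8, red, green, blue; 400x640 float32, m along the optical axis (not along the pixel's ray), 0 where there is no reading.
- optics.calibration(name): a dict with "vertical_fov" (degrees; the focal length in pixels is half the picture's height over the tangent of half this angle, whatever the lens; pixels are square), "cx", "cy" (the principal point, pixels), "distortion" ([k1, k2, p1, p2, k3] as OpenCV has them; the pictures are not rectified), "R" (3x3) and "t" (3): a world point X has camera coordinates R X + t. Camera axes: x right, y down, z forward; pixel columns grow to the right and rows downward; lengths in m; the calibration is good to about 2 mm. A picture is of the moment at which its call begins. calibration takes no time and is no camera call.
- manip.close_job(): hands the job in; it is judged then, once.
The state is a dict: "clock": time; "q": joint angles; "dq": joint speeds; "tau": joint torques, N m; "tcp_pos": TCP position; "tcp_rot": TCP orientation; "ft_force": force on the tool from outside, world axes, zero at the start; "moment": the same for the moment, N m; "opening": finger opening in m; "gripper_force": force on a finger pad.
Only numpy, scipy, OpenCV 4.12 (cv2) and the standard library are available. Lean on these libraries where they do the work, as an engineer would, in place of code of your own. Each camera call takes 0.05 s, during which the arm holds its last target. There are 200 camera calls.

TASK

The carriage of the slide rail on the desk drags somewhere. Take it by its grip and stroke it slowly through its full travel, first against the left-hand buffer (your left) and then against the right-hand one, pressing each buffer in gently by two or three millimetres for a moment without ramming it, and feel where the carriage drags. There is one mild tight spot and one hard one: leave the carriage standing on the middle of the hard one, so that it can be cleaned there, let go of it, and leave the other things on the desk alone.

Things in the scene. Friction and masses are not known exactly. Their poses are not given: they have to be found in the camera images.
- rail: Straight aluminium rail, 242 mm long, 44 mm wide, top 37 mm above the desk, fixed. Origin: middle of its length, at desk height; y along the rail to its left end (seen from the robot), z up. Hidden inside, between y = -60 and 60 mm, are a mild and a hard tight spot, each reaching 10 mm to both sides of its middle; the drag peaks 0 to 3 mm before the middle. They may overlap.
- carriage: Steel carriage on the rail, 64 mm across it, 50 mm along it, top 56 mm above the desk, with an upright black grip. Axes as the rail's; origin at desk height below the grip's middle. Runs from y = -80 to 80 mm of the rail until it meets the buffers; stays where it is let go. Drag: 1.5 N when free, about 2 N more on the mild spot, 7 N on the hard one (less when standing).
- grip (a point): Middle of the carriage's grip where it is to be held, 80 mm above the desk: a block with flat sides, 22 mm thick across the rail, 36 mm long along the rail, 44 mm high (from 56 to 100 mm above the desk).
- stops: The two end stops, grey blocks 62 mm wide and 58 mm high across the rail's ends, inner faces 121 mm from the rail's middle. Origin and axes as the rail's. Each carries a sprung round rubber buffer, 46 mm above the desk, facing the carriage; it gives about 2.5 N per mm, over at most 9 mm.
- vial_mid (a point): Middle, half-way up, of a bystander: small capped sample vial with a white cap, 22 mm across, 58 mm tall, behind the rail.
- cup_mid (a point): Middle, half-way up, of a bystander: white plastic cup, 66 mm across, 63 mm tall, behind the rail on the left.
- flask_mid (a point): Middle, half-way up, of a bystander: conical flask, 80 mm across, 118 mm tall, behind the rail on the right.
- tape_mid (a point): Middle, half-way up, of a bystander: roll of tape lying flat, 85 mm across, 19 mm high, in front of the rail on the right.

How it is judged:
By the outcome, as a careful person would: the job done as asked, in the order asked, and still so for the second after the job is handed in, with the robot touching nothing.
It also fails if it takes over 72 s, if anything falls off the work surface, if the arm or the gripper's body presses on something with over 40 N, if the wrist force passes 120 N, or if a joint passes its speed limit or range.

## Working session

There is one attempt and no reset: what is moved stays moved. The work goes in short steps, Python scripts to look and compute and a tool call to move; the robot and the scene stay as the last step left them, time stands still between calls to the robot, and variables do not carry over. Pictures are saved under pics/ and viewed, at most 10 in all, crops included, and the job is handed in when it is done.

Besides the shell and the picture viewer there is one more tool, called after ">>>" as name(argument=value, ...), one argument or row to a line, values as JSON. step_arm: Moves the arm, as the interface text tells. Shift numbers are shares of 80 cm and turn numbers shares of 45 degrees, none past 1 either way. Its arguments: {"type":"object","properties":{"rows":{"type":"array"},"jaw":{"type":"number"},"force":{"type":"number"}},"required":["rows"]}

```bash
mkdir -p pics; python3 - <<'E'
from rig import telemetry, optics, manip
import cv2,numpy as np
s=telemetry.get_state(); print(s, manip.hold_point_z)
for n in("scene","top"):
    p,d=optics.grab_frame(n); cv2.imwrite(f"pics/{n}0.png",p[:,:,::-1]); np.savez(f"{n}0.npz",p=p,d=d); print(n,optics.calibration(n))
E
```

```text
{'clock': 0.0, 'q': array([-1.26097512e+00,  2.60633399e-01, -1.39410117e-01,  1.17270501e+00,
       -2.62599861e-07,  1.57081142e+00]), 'dq': array([ 1.76014963e-04,  9.28168098e-04, -8.95197465e-04, -5.20081802e-04,
        8.14301381e-05,  8.04008423e-04]), 'tau': array([ 3.66283275e-04, -4.05679822e+01,  2.53922367e+01,  1.87600561e-02,
        7.59205136e-05,  2.89856539e-07]), 'tcp_pos': array([ 0.15985133, -0.49933222,  0.23047593]), 'tcp_rot': array([-3.10207105e+00, -4.84400891e-01,  4.73277522e-04]), 'ft_force': array([0.03015886, 0.3373924 , 0.48073787]), 'moment': array([-0.0023223 ,  0.00049519, -0.00205277]), 'gripper_force': 0.0, 'opening': 0.08560797927957227} -0.0187
scene {'vertical_fov': 47.09528006711891, 'cx': 311.5727205755844, 'cy': 197.0227524374718, 'distortion': array([-0.10142457,  0.        ,  0.        ,  0.        ,  0.        ]), 'R': array([[-0.68716163, -0.72624903,  0.01926777],
       [-0.38842156,  0.34484539, -0.85452346],
       [ 0.61395243, -0.59467975, -0.5190553 ]]), 't': array([0.34009443, 0.31009288, 0.70933221])}
top {'vertical_fov': 56.12673439406118, 'cx': 323.2817241923319, 'cy': 200.32266638871837, 'distortion': array([-0.06104675,  0.        ,  0.        ,  0.        ,  0.        ]), 'R': array([[ 0.01907386, -0.99968063,  0.01657803],
       [-0.9826007 , -0.02180671, -0.18444602],
       [ 0.18474862, -0.01277149, -0.98270282]]), 't': array([-0.09221975,  0.55017775,  1.0046065 ])}
```

View pics/scene0.png

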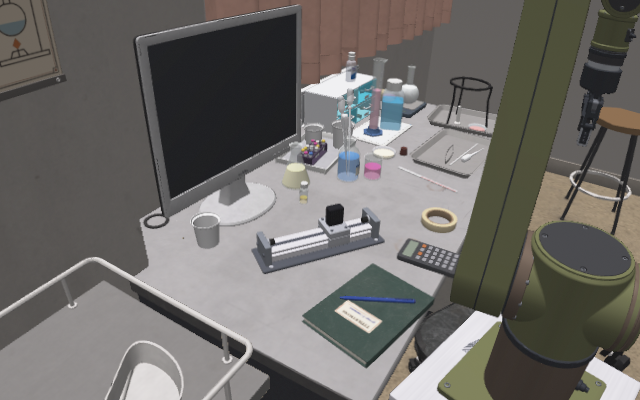

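View pics/top0.png

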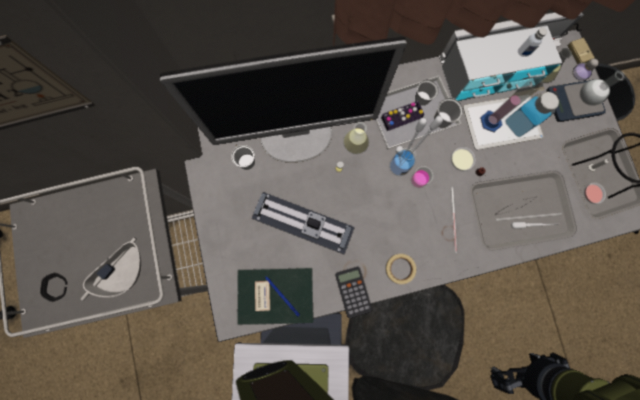

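The scene view shows the rail from (262,248) to (375,222) with its black grip at (335,215). In the top view it runs from (262,207) to (345,240) with the grip near (314,223). Next I'll measure the rail with depth and rays.

```bash
cat > h.py <<'E'
import numpy as np,cv2
from rig import optics
def cal(n):
    c=optics.calibration(n); f=200/np.tan(np.radians(c['vertical_fov']/2))
    return np.array([[f,0,c['cx']],[0,f,c['cy']],[0,0,1]]),c['distortion'],c['R'],c['t']
def cloud(n,d):
    K,D,R,t=cal(n); v,u=np.mgrid[:400,:640]
    r=cv2.undistortPoints(np.stack([u.ravel(),v.ravel()],1).astype(float)[:,None],K,D)[:,0]
    X=np.c_[r,np.ones(len(r))]*d.ravel()[:,None]
    return ((X-t)@R).reshape(400,640,3)
def onplane(n,uv,z):
    K,D,R,t=cal(n); r=cv2.undistortPoints(np.array(uv,float).reshape(-1,1,2),K,D)[:,0]
    w=np.c_[r,np.ones(len(r))]@R; c=-R.T@t
    return c+w*((z-c[2])/w[:,2])[:,None]
E
python3 - <<'E'
from h import *
for n,(a,b,c,e) in dict(top=(180,260,245,360),scene=(195,270,245,390)).items():
    z=np.load(n+"0.npz"); P=cloud(n,z['d']); p=z['p'].astype(int)
    m=np.zeros((400,640),bool); m[a:b,c:e]=1; m&=z['d']>0
    Z=P[...,2]
    Q=P[m&(Z>0.008)&(Z<0.12)]; print(n,'all',len(Q), 'desk z',np.median(Z[m&(Z<0.008)]))
    if n=='top':
        r=cv2.minAreaRect(Q[:,:2].astype(np.float32)); print(r, cv2.boxPoints(r))
    g=P[m&(Z>0.088)&(Z<.115)]; print('grip top',len(g),g.mean(0),g.min(0),g.max(0), cv2.minAreaRect(g[:,:2].astype(np.float32)))
    st=P[m&(Z>0.05)&(Z<.064)]; 
    print('.05-.064',len(st), np.round(np.array([st[st[:,1]>np.quantile(st[:,1],.9)].mean(0),st[st[:,1]<np.quantile(st[:,1],.1)].mean(0)]),4))
p=np.load("top0.npz")['p']; c=cv2.resize(p[175:265,235:365],None,fx=6,fy=6,interpolation=cv2.INTER_CUBIC); cv2.imwrite("pics/c1.png",c[:,:,::-1])
E
```

```text
top all 2323 desk z 0.00011366907135630053
((0.4935367703437805, -0.02252461016178131), (0.288353830575943, 0.085016168653965), 70.16996765136719) [[ 0.40464002 -0.14373222]
 [ 0.484615   -0.17257234]
 [ 0.5824335   0.098683  ]
 [ 0.5024586   0.12752312]]
grip top 112 [ 0.48123465 -0.0551063   0.09904579] [ 0.46814855 -0.07274239  0.09117093] [ 0.49464795 -0.03801103  0.10404909] ((0.48179197311401367, -0.05502111464738846), (0.035542335361242294, 0.022255724295973778), 72.10304260253906)
.05-.064 563 [[ 0.5246  0.103   0.0575]
 [ 0.4611 -0.1488  0.0574]]
scene all 4435 desk z -0.0004611900690335494
grip top 153 [ 0.47795518 -0.04858395  0.09583829] [ 0.46468785 -0.07027125  0.08804656] [ 0.49543953 -0.03244371  0.10076533] ((0.48061439394950867, -0.05153694003820419), (0.03610343486070633, 0.02567719668149948), 68.82940673828125)
.05-.064 622 [[ 0.5195  0.109   0.0562]
 [ 0.4577 -0.1431  0.0569]]
```

View pics/c1.png

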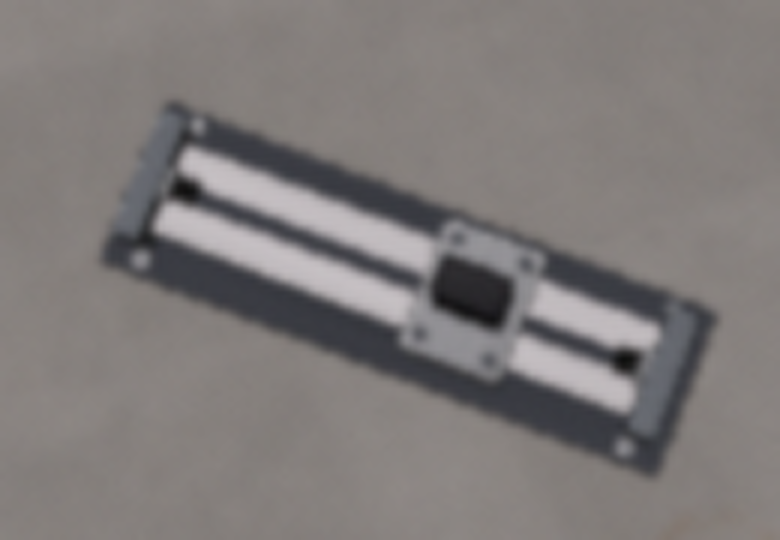

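The crop shows the stop tops centred at about (152,173) and (664,370), and the grip top at (472,290), in crop pixels.

```bash
python3 - <<'E'
from h import *
from scipy.spatial.transform import Rotation as Ro
f=lambda U,V:(235+(U+.5)/6-.5,175+(V+.5)/6-.5)
a=onplane("top",[f(152,173),f(664,370)],.058); g=onplane("top",[f(472,290)],.1)
print(a,g); d=a[0]-a[1]; L=np.linalg.norm(d); d/=L; print(L,np.degrees(np.arctan2(d[0],d[1])))
print('mid',a.mean(0),'grip y on rail',(g[0]-a.mean(0))@d, 'across',(g[0]-a.mean(0))[:2]@[d[1],-d[0]])
from rig import telemetry
s=telemetry.get_state(); print(Ro.from_rotvec(s['tcp_rot']).as_matrix().round(3), s['q'])
E
```

```text
[[ 0.53810899  0.09599078  0.058     ]
 [ 0.45146681 -0.14322249  0.058     ]] [[ 0.48130169 -0.05475923  0.1       ]]
0.25442063361943695 19.910202465964073
mid [ 0.4947879  -0.02361586  0.058     ] grip y on rail -0.03387455013663698 across -0.0020743245724946496
[[ 0.952  0.305 -0.001]
 [ 0.305 -0.952  0.002]
 [-0.    -0.002 -1.   ]] [-1.26094506e+00  2.60628060e-01 -1.39278812e-01  1.17267994e+00
 -8.62024031e-06  1.57078850e+00]
```

>>> step_arm(
  rows=[0, 0, 0, 0, 0, -0.166, 0, 0, 0, 0, 0, -0.166, 0, 0, 0, 0, 0, -0.166, 0, 0, 0, 0, 0, -0.166, 0, 0, 0, 0, 0, -0.166, 0, 0, 0, 0, 0, -0.166, 0, 0, 0, 0, 0, -0.166, 0.0507, 0.0145, 0, 0, 0, 0, 0.0507, 0.0145, 0, 0, 0, 0, 0.0507, 0.0145, 0, 0, 0, 0, 0.0507, 0.0145, 0, 0, 0, 0, 0.0507, 0.0145, 0, 0, 0, 0, 0.0507, 0.0145, 0, 0, 0, 0, 0.0507, 0.0145, 0, 0, 0, 0, 0.0507, 0.0145, 0, 0, 0, 0, 0.0507, 0.0145, 0, 0, 0, 0, 0.0507, 0.0145, 0, 0, 0, 0, 0.0507, 0.0145, 0, 0, 0, 0, 0.0507, 0.0145, 0, 0, 0, 0, 0.0507, 0.0145, 0, 0, 0, 0],
  jaw=-1,
)

```text
clock: 2.1
tcp_pos: [0.4822, -0.0542, 0.231]
tcp_rot: [-2.572, -1.803, 0.001]
ft_force: [1.4, 0.4, 0.3]
opening: 0.0855
gripper_force: 0.0
```

```bash
cat > st.py <<'E'
from h import *
from rig import telemetry
from scipy.spatial.transform import Rotation as Ro
M=np.array([.4948,-.0236]); d=np.array([.3405,.9402]); x=np.array([.9402,-.3405])
def st():
    s=telemetry.get_state(); p=s['tcp_pos']; R=Ro.from_rotvec(s['tcp_rot']).as_matrix()
    print('t',round(s['clock'],2),'railx,y,z mm',((p[:2]-M)@x*1e3).round(2),((p[:2]-M)@d*1e3).round(2),(p[2]*1e3).round(1),'toolx ang to rail',np.degrees(np.arctan2(R[1,0],R[0,0])-np.arctan2(d[1],d[0])).round(2),'tilt',R[:2,2].round(3))
    f=s['ft_force']; print('F railx,y,z',(f[:2]@x).round(2),(f[:2]@d).round(2),f[2].round(2),'open',s['opening'],'grip',s['gripper_force'],'q',s['q'].round(2))
if __name__=='__main__': st()
E
python3 - <<'E'
from st import *
st()
p,dd=optics.grab_frame("scene"); cv2.imwrite("pics/s1.png",p[:,:,::-1])
E
```

```text
t 2.1 railx,y,z mm -1.39 -33.03 231.0 toolx ang to rail -0.03 tilt [-0.001 -0.   ]
F railx,y,z 1.14 0.81 0.26 open 0.08552262357769451 grip 0.0 q [-0.11  0.19 -0.23  1.15 -0.    1.81]
```

View pics/s1.png

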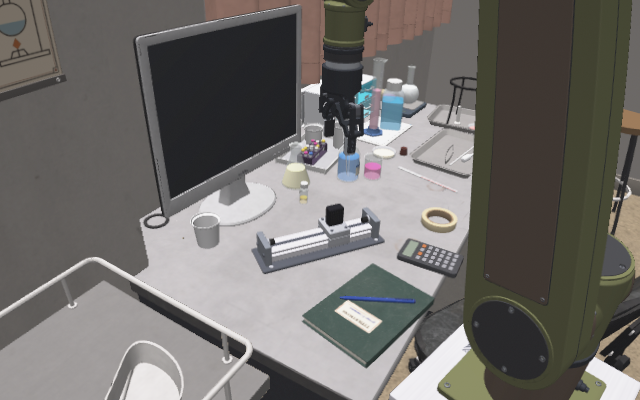

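>>> step_arm(
  rows=[0, 0, 0.04, 0, 0, 0, 0, 0, 0.04, 0, 0, 0, 0, 0, 0.04, 0, 0, 0, 0, 0, 0.04, 0, 0, 0, 0, 0, 0.03, 0, 0, 0, 0, 0, 0.02, 0, 0, 0, 0, 0, 0, 0, 0, 0],
)

```text
clock: 2.85
tcp_pos: [0.479, -0.0557, 0.0609]
tcp_rot: [-2.57, -1.8, 0.007]
ft_force: [0.6, -0.4, 0.5]
opening: 0.0858
gripper_force: 0.0
```

>>> step_arm(
  rows=[0, 0, 0, 0, 0, 0, 0, 0, 0, 0, 0, 0, 0, 0, 0, 0, 0, 0, 0, 0, 0, 0, 0, 0, 0, 0, 0, 0, 0, 0, 0, 0, 0, 0, 0, 0, 0, 0, 0, 0, 0, 0, 0, 0, 0, 0, 0, 0],
  jaw=1,
  force=25,
)

```text
clock: 3.65
tcp_pos: [0.4819, -0.0557, 0.0642]
tcp_rot: [2.572, 1.803, 0.001]
ft_force: [-1.3, 0.3, 5.8]
opening: 0.0219
gripper_force: 27.3
```

```bash
python3 st.py
```

```text
t 3.65 railx,y,z mm -1.23 -34.63 64.2 toolx ang to rail -0.03 tilt [0.001 0.   ]
F railx,y,z -1.3 -0.13 5.78 open 0.021886676035092808 grip 27.325375378131866 q [-0.12  0.33 -0.52  0.72  0.    1.8 ]
```

>>> step_arm(
  rows=[0, 0, -0.00125, 0, 0, 0, 0, 0, 0, 0, 0, 0, 0, 0, 0, 0, 0, 0],
  force=50,
)

```text
clock: 3.95
tcp_pos: [0.4818, -0.0557, 0.0642]
tcp_rot: [-2.572, -1.803, -0.0]
ft_force: [-0.6, -0.1, -1.8]
opening: 0.0216
gripper_force: 50.4
```

>>> step_arm(
  rows=[0.0025, 0, 0, 0, 0, 0, 0.0025, 0, 0, 0, 0, 0],
)

```text
clock: 4.15
tcp_pos: [0.483, -0.0524, 0.0643]
tcp_rot: [2.573, 1.802, -0.001]
ft_force: [-0.9, -1.7, -1.4]
opening: 0.0211
gripper_force: 50.5
```

>>> step_arm(
  rows=[0.0025, 0, 0, 0, 0, 0, 0.0025, 0, 0, 0, 0, 0],
)

```text
clock: 4.35
tcp_pos: [0.4845, -0.0483, 0.0643]
tcp_rot: [2.573, 1.803, -0.001]
ft_force: [-1.7, -1.1, -1.8]
opening: 0.0218
gripper_force: 50.4
```

>>> step_arm(
  rows=[0.0025, 0, 0, 0, 0, 0, 0.0025, 0, 0, 0, 0, 0],
)

```text
clock: 4.55
tcp_pos: [0.4859, -0.0445, 0.0642]
tcp_rot: [2.573, 1.803, -0.0]
ft_force: [-1.0, -0.4, -1.4]
opening: 0.0214
gripper_force: 50.4
```

```bash
python3 st.py
```

```text
t 4.55 railx,y,z mm -1.29 -22.67 64.2 toolx ang to rail -0.05 tilt [-0. -0.]
F railx,y,z -0.8 -0.7 -1.36 open 0.021441057213738002 grip 50.3987181186676 q [-0.09  0.34 -0.51  0.73 -0.    1.83]
```

>>> step_arm(
  rows=[0.0025, 0, 0, 0, 0, 0, 0.0025, 0, 0, 0, 0, 0],
)

```text
clock: 4.75
tcp_pos: [0.4873, -0.0407, 0.0643]
tcp_rot: [-2.573, -1.803, 0.0]
ft_force: [-0.7, -1.9, -1.9]
opening: 0.0216
gripper_force: 50.4
```

>>> step_arm(
  rows=[0.0025, 0, 0, 0, 0, 0, 0.0025, 0, 0, 0, 0, 0],
)

```text
clock: 4.95
tcp_pos: [0.4886, -0.0369, 0.0643]
tcp_rot: [-2.573, -1.803, 0.0]
ft_force: [-0.6, -1.3, -1.1]
opening: 0.0214
gripper_force: 50.4
```

>>> step_arm(
  rows=[0.0025, 0, 0, 0, 0, 0, 0.0025, 0, 0, 0, 0, 0],
)

```text
clock: 5.15
tcp_pos: [0.49, -0.0331, 0.0643]
tcp_rot: [-2.573, -1.803, 0.0]
ft_force: [-0.3, -1.1, -1.9]
opening: 0.0212
gripper_force: 50.4
```

>>> step_arm(
  rows=[0.0025, 0, 0, 0, 0, 0, 0.0025, 0, 0, 0, 0, 0],
)

```text
clock: 5.35
tcp_pos: [0.4913, -0.0294, 0.0643]
tcp_rot: [-2.573, -1.803, 0.0]
ft_force: [-1.4, -0.4, -2.4]
opening: 0.0216
gripper_force: 50.4
```

>>> step_arm(
  rows=[0.0025, 0, 0, 0, 0, 0, 0.0025, 0, 0, 0, 0, 0],
)

```text
clock: 5.55
tcp_pos: [0.4927, -0.0256, 0.0643]
tcp_rot: [-2.573, -1.803, 0.0]
ft_force: [-0.2, -1.4, -1.7]
opening: 0.0213
gripper_force: 50.4
```

>>> step_arm(
  rows=[0.0025, 0, 0, 0, 0, 0, 0.0025, 0, 0, 0, 0, 0],
)

```text
clock: 5.75
tcp_pos: [0.4941, -0.0219, 0.0643]
tcp_rot: [-2.573, -1.803, 0.0]
ft_force: [-0.3, -2.1, -1.8]
opening: 0.0213
gripper_force: 50.4
```

>>> step_arm(
  rows=[0.0025, 0, 0, 0, 0, 0, 0.0025, 0, 0, 0, 0, 0],
)

```text
clock: 5.95
tcp_pos: [0.4954, -0.0181, 0.0643]
tcp_rot: [-2.573, -1.803, 0.0]
ft_force: [-0.5, -1.3, -0.7]
opening: 0.0215
gripper_force: 50.4
```

>>> step_arm(
  rows=[0.0025, 0, 0, 0, 0, 0, 0.0025, 0, 0, 0, 0, 0],
)

```text
clock: 6.15
tcp_pos: [0.4968, -0.0143, 0.0643]
tcp_rot: [-2.573, -1.803, 0.0]
ft_force: [-0.6, -1.9, -1.8]
opening: 0.0215
gripper_force: 50.4
```

>>> step_arm(
  rows=[0.0025, 0, 0, 0, 0, 0, 0.0025, 0, 0, 0, 0, 0],
)

```text
clock: 6.35
tcp_pos: [0.4981, -0.0106, 0.0643]
tcp_rot: [-2.573, -1.803, 0.0]
ft_force: [-1.6, -0.9, -1.7]
opening: 0.0214
gripper_force: 50.4
```

>>> step_arm(
  rows=[0.0025, 0, 0, 0, 0, 0, 0.0025, 0, 0, 0, 0, 0],
)

```text
clock: 6.55
tcp_pos: [0.4995, -0.0068, 0.0643]
tcp_rot: [-2.573, -1.803, 0.0]
ft_force: [-1.9, -1.5, -2.4]
opening: 0.0214
gripper_force: 50.4
```

>>> step_arm(
  rows=[0.0025, 0, 0, 0, 0, 0, 0.0025, 0, 0, 0, 0, 0],
)

```text
clock: 6.75
tcp_pos: [0.5007, -0.0035, 0.0643]
tcp_rot: [2.573, 1.802, -0.002]
ft_force: [-2.7, -3.4, -0.4]
opening: 0.0213
gripper_force: 50.5
```

>>> step_arm(
  rows=[0.0025, 0, 0, 0, 0, 0, 0.0025, 0, 0, 0, 0, 0],
)

```text
clock: 6.95
tcp_pos: [0.5016, -0.001, 0.0643]
tcp_rot: [2.571, 1.801, -0.005]
ft_force: [-2.5, -8.6, 1.2]
opening: 0.0213
gripper_force: 50.8
```

>>> step_arm(
  rows=[0.0025, 0, 0, 0, 0, 0, 0.0025, 0, 0, 0, 0, 0],
)

```text
clock: 7.15
tcp_pos: [0.5026, 0.0019, 0.0643]
tcp_rot: [2.571, 1.799, -0.007]
ft_force: [-3.9, -11.6, 1.0]
opening: 0.0215
gripper_force: 50.9
```

>>> step_arm(
  rows=[0.0025, 0, 0, 0, 0, 0, 0.0025, 0, 0, 0, 0, 0],
)

```text
clock: 7.35
tcp_pos: [0.504, 0.0058, 0.0643]
tcp_rot: [2.571, 1.799, -0.007]
ft_force: [-3.4, -8.4, 0.3]
opening: 0.0211
gripper_force: 50.8
```

>>> step_arm(
  rows=[0.0025, 0, 0, 0, 0, 0, 0.0025, 0, 0, 0, 0, 0],
)

```text
clock: 7.55
tcp_pos: [0.5058, 0.0106, 0.0643]
tcp_rot: [2.572, 1.801, -0.004]
ft_force: [-2.7, -4.7, -1.2]
opening: 0.0215
gripper_force: 50.5
```

>>> step_arm(
  rows=[0.0025, 0, 0, 0, 0, 0, 0.0025, 0, 0, 0, 0, 0],
)

```text
clock: 7.75
tcp_pos: [0.5077, 0.0159, 0.0643]
tcp_rot: [-2.572, -1.802, -0.0]
ft_force: [-1.7, -1.1, -2.8]
opening: 0.0214
gripper_force: 50.4
```

>>> step_arm(
  rows=[0.0025, 0, 0, 0, 0, 0, 0.0025, 0, 0, 0, 0, 0],
)

```text
clock: 7.95
tcp_pos: [0.5091, 0.0198, 0.0643]
tcp_rot: [-2.572, -1.803, -0.0]
ft_force: [-1.7, -1.5, -0.3]
opening: 0.0214
gripper_force: 50.4
```

>>> step_arm(
  rows=[0.0025, 0, 0, 0, 0, 0, 0.0025, 0, 0, 0, 0, 0],
)

```text
clock: 8.15
tcp_pos: [0.5104, 0.0234, 0.0643]
tcp_rot: [-2.572, -1.803, 0.0]
ft_force: [-2.2, -0.8, -1.9]
opening: 0.0217
gripper_force: 50.4
```

>>> step_arm(
  rows=[0.0025, 0, 0, 0, 0, 0, 0.0025, 0, 0, 0, 0, 0],
)

```text
clock: 8.35
tcp_pos: [0.5117, 0.0271, 0.0643]
tcp_rot: [-2.573, -1.803, 0.0]
ft_force: [-3.1, -0.7, -1.9]
opening: 0.021
gripper_force: 50.4
```

>>> step_arm(
  rows=[0.0025, 0, 0, 0, 0, 0, 0.0025, 0, 0, 0, 0, 0],
)

```text
clock: 8.55
tcp_pos: [0.5131, 0.0308, 0.0643]
tcp_rot: [-2.572, -1.803, 0.0]
ft_force: [-2.2, -0.4, -2.0]
opening: 0.0215
gripper_force: 50.4
```

>>> step_arm(
  rows=[0.0025, 0, 0, 0, 0, 0, 0.0025, 0, 0, 0, 0, 0],
)

```text
clock: 8.75
tcp_pos: [0.5144, 0.0346, 0.0643]
tcp_rot: [-2.573, -1.803, 0.0]
ft_force: [-2.9, -1.2, -1.7]
opening: 0.0216
gripper_force: 50.4
```

>>> step_arm(
  rows=[0.0025, 0, 0, 0, 0, 0, 0.0025, 0, 0, 0, 0, 0],
)

```text
clock: 8.95
tcp_pos: [0.5158, 0.0383, 0.0643]
tcp_rot: [-2.573, -1.803, 0.0]
ft_force: [-3.0, -0.3, -1.1]
opening: 0.0217
gripper_force: 50.4
```

```bash
python3 st.py
```

```text
t 8.95 railx,y,z mm -1.36 65.38 64.3 toolx ang to rail -0.05 tilt [-0.  0.]
F railx,y,z -2.76 -1.29 -1.08 open 0.021654122458379003 grip 50.441468954086304 q [ 0.07  0.38 -0.44  0.75  0.    1.99]
```

>>> step_arm(
  rows=[0.0025, 0, 0, 0, 0, 0, 0.0025, 0, 0, 0, 0, 0],
)

```text
clock: 9.15
tcp_pos: [0.5171, 0.0421, 0.0643]
tcp_rot: [-2.573, -1.803, 0.0]
ft_force: [-4.2, -0.7, -1.2]
opening: 0.0217
gripper_force: 50.4
```

>>> step_arm(
  rows=[0.0025, 0, 0, 0, 0, 0, 0.0025, 0, 0, 0, 0, 0],
)

```text
clock: 9.35
tcp_pos: [0.5185, 0.0459, 0.0643]
tcp_rot: [-2.573, -1.803, 0.0]
ft_force: [-3.0, -0.1, -0.6]
opening: 0.0213
gripper_force: 50.5
```

>>> step_arm(
  rows=[0.00125, 0, 0, 0, 0, 0, 0.00125, 0, 0, 0, 0, 0],
)

```text
clock: 9.55
tcp_pos: [0.5192, 0.0477, 0.0643]
tcp_rot: [-2.573, -1.803, 0.0]
ft_force: [-3.7, -0.3, 0.2]
opening: 0.022
gripper_force: 50.5
```

>>> step_arm(
  rows=[0.00125, 0, 0, 0, 0, 0, 0.00125, 0, 0, 0, 0, 0],
)

```text
clock: 9.75
tcp_pos: [0.5198, 0.0495, 0.0643]
tcp_rot: [-2.573, -1.803, 0.0]
ft_force: [-3.3, 1.0, 0.0]
opening: 0.0215
gripper_force: 50.5
```

>>> step_arm(
  rows=[0.00125, 0, 0, 0, 0, 0, 0.00125, 0, 0, 0, 0, 0],
)

```text
clock: 9.95
tcp_pos: [0.5205, 0.0514, 0.0643]
tcp_rot: [-2.573, -1.803, 0.0]
ft_force: [-3.8, -0.1, 0.3]
opening: 0.0211
gripper_force: 50.5
```

```bash
python3 st.py
```

```text
t 9.95 railx,y,z mm -1.34 79.24 64.3 toolx ang to rail -0.05 tilt [-0.  0.]
F railx,y,z -3.48 -1.42 0.31 open 0.021096215649212255 grip 50.49764156341553 q [ 0.1   0.39 -0.43  0.76  0.    2.02]
```

>>> step_arm(
  rows=[0.00125, 0, 0, 0, 0, 0, 0.00125, 0, 0, 0, 0, 0],
)

```text
clock: 10.15
tcp_pos: [0.521, 0.0527, 0.0643]
tcp_rot: [2.573, 1.802, -0.002]
ft_force: [-5.3, -1.9, 0.7]
opening: 0.0212
gripper_force: 50.8
```

>>> step_arm(
  rows=[0.00125, 0, 0, 0, 0, 0],
)

```text
clock: 10.25
tcp_pos: [0.5212, 0.0533, 0.0643]
tcp_rot: [2.572, 1.802, -0.003]
ft_force: [-4.6, -3.7, 2.0]
opening: 0.0215
gripper_force: 50.9
```

```bash
python3 st.py
```

```text
t 10.25 railx,y,z mm -1.38 81.27 64.3 toolx ang to rail -0.07 tilt [-0.001 -0.002]
F railx,y,z -3.08 -5.1 2.02 open 0.021512815379963655 grip 50.90916037559509 q [ 0.1   0.39 -0.42  0.76 -0.    2.02]
```

>>> step_arm(
  rows=[0.00125, 0, 0, 0, 0, 0, 0.000625, 0, 0, 0, 0, 0, 0, 0, 0, 0, 0, 0],
)

```text
clock: 10.55
tcp_pos: [0.5215, 0.054, 0.0643]
tcp_rot: [2.572, 1.801, -0.005]
ft_force: [-6.4, -4.5, 0.8]
opening: 0.0214
gripper_force: 51.0
```

```bash
python3 st.py
```

```text
t 10.55 railx,y,z mm -1.35 82.06 64.3 toolx ang to rail -0.09 tilt [-0.001 -0.003]
F railx,y,z -4.51 -6.41 0.85 open 0.021441060820331124 grip 50.96996247768402 q [ 0.11  0.39 -0.42  0.76 -0.    2.02]
```

>>> step_arm(
  rows=[0.00075, 0, 0, 0, 0, 0, 0, 0, 0, 0, 0, 0, 0, 0, 0, 0, 0, 0, 0, 0, 0, 0, 0, 0],
)

```text
clock: 10.95
tcp_pos: [0.5216, 0.0543, 0.0643]
tcp_rot: [2.572, 1.8, -0.005]
ft_force: [-6.6, -6.8, 2.3]
opening: 0.0214
gripper_force: 51.0
```

```bash
python3 st.py
```

```text
t 10.95 railx,y,z mm -1.35 82.36 64.3 toolx ang to rail -0.1 tilt [-0.001 -0.004]
F railx,y,z -3.88 -8.68 2.29 open 0.02138250898363676 grip 51.00570023059845 q [ 0.11  0.39 -0.42  0.76 -0.    2.03]
```

>>> step_arm(
  rows=[-0.0025, 0, 0, 0, 0, 0, -0.0025, 0, 0, 0, 0, 0, -0.0025, 0, 0, 0, 0, 0, -0.0025, 0, 0, 0, 0, 0, -0.0025, 0, 0, 0, 0, 0, -0.0025, 0, 0, 0, 0, 0, -0.0025, 0, 0, 0, 0, 0, -0.0025, 0, 0, 0, 0, 0, -0.0025, 0, 0, 0, 0, 0, -0.0025, 0, 0, 0, 0, 0],
)

```text
clock: 11.95
tcp_pos: [0.5156, 0.0376, 0.0643]
tcp_rot: [-2.572, -1.803, -0.001]
ft_force: [-4.3, 2.5, -1.1]
opening: 0.0214
gripper_force: 50.5
```

>>> step_arm(
  rows=[-0.0025, 0, 0, 0, 0, 0, -0.0025, 0, 0, 0, 0, 0, -0.0025, 0, 0, 0, 0, 0, -0.0025, 0, 0, 0, 0, 0],
)

```text
clock: 12.35
tcp_pos: [0.5128, 0.03, 0.0643]
tcp_rot: [-2.572, -1.803, -0.0]
ft_force: [-3.6, 3.5, -0.7]
opening: 0.0215
gripper_force: 50.5
```

>>> step_arm(
  rows=[-0.0025, 0, 0, 0, 0, 0, -0.0025, 0, 0, 0, 0, 0],
)

```text
clock: 12.55
tcp_pos: [0.5114, 0.0261, 0.0643]
tcp_rot: [-2.572, -1.803, -0.0]
ft_force: [-4.4, 2.6, -0.6]
opening: 0.0213
gripper_force: 50.5
```

>>> step_arm(
  rows=[-0.0025, 0, 0, 0, 0, 0, -0.0025, 0, 0, 0, 0, 0],
)

```text
clock: 12.75
tcp_pos: [0.5101, 0.0223, 0.0643]
tcp_rot: [-2.572, -1.803, -0.0]
ft_force: [-4.4, 3.7, -1.1]
opening: 0.0213
gripper_force: 50.5
```

>>> step_arm(
  rows=[-0.0025, 0, 0, 0, 0, 0],
)

```text
clock: 12.85
tcp_pos: [0.5094, 0.0204, 0.0643]
tcp_rot: [-2.572, -1.803, -0.0]
ft_force: [-3.6, 3.1, -1.2]
opening: 0.0217
gripper_force: 50.5
```

>>> step_arm(
  rows=[-0.0025, 0, 0, 0, 0, 0],
)

```text
clock: 12.95
tcp_pos: [0.5087, 0.0185, 0.0643]
tcp_rot: [-2.572, -1.803, -0.0]
ft_force: [-3.9, 3.0, -1.6]
opening: 0.0213
gripper_force: 50.5
```

>>> step_arm(
  rows=[-0.0025, 0, 0, 0, 0, 0],
)

```text
clock: 13.05
tcp_pos: [0.508, 0.0166, 0.0643]
tcp_rot: [-2.572, -1.803, -0.0]
ft_force: [-3.5, 3.4, -2.4]
opening: 0.0217
gripper_force: 50.5
```

>>> step_arm(
  rows=[-0.0025, 0, 0, 0, 0, 0],
)

```text
clock: 13.15
tcp_pos: [0.5073, 0.0147, 0.0643]
tcp_rot: [-2.572, -1.803, -0.0]
ft_force: [-5.2, 2.9, -1.2]
opening: 0.0211
gripper_force: 50.5
```

>>> step_arm(
  rows=[-0.0025, 0, 0, 0, 0, 0],
)

```text
clock: 13.25
tcp_pos: [0.5068, 0.0134, 0.0643]
tcp_rot: [-2.572, -1.802, -0.002]
ft_force: [-2.9, 6.7, -2.5]
opening: 0.0215
gripper_force: 50.4
```

>>> step_arm(
  rows=[-0.0025, 0, 0, 0, 0, 0],
)

```text
clock: 13.35
tcp_pos: [0.5064, 0.0122, 0.0643]
tcp_rot: [-2.57, -1.802, -0.004]
ft_force: [-2.9, 9.0, -2.0]
opening: 0.0214
gripper_force: 50.3
```

>>> step_arm(
  rows=[-0.0025, 0, 0, 0, 0, 0],
)

```text
clock: 13.45
tcp_pos: [0.506, 0.0109, 0.0643]
tcp_rot: [-2.569, -1.802, -0.006]
ft_force: [-2.1, 10.6, -3.2]
opening: 0.0215
gripper_force: 50.2
```

>>> step_arm(
  rows=[-0.0025, 0, 0, 0, 0, 0],
)

```text
clock: 13.55
tcp_pos: [0.5055, 0.0096, 0.0643]
tcp_rot: [-2.569, -1.802, -0.007]
ft_force: [-1.4, 12.1, -3.3]
opening: 0.0215
gripper_force: 50.2
```

>>> step_arm(
  rows=[-0.0025, 0, 0, 0, 0, 0],
)

```text
clock: 13.65
tcp_pos: [0.5049, 0.0079, 0.0643]
tcp_rot: [-2.568, -1.802, -0.008]
ft_force: [-2.1, 12.6, -3.7]
opening: 0.0218
gripper_force: 50.2
```

>>> step_arm(
  rows=[-0.0025, 0, 0, 0, 0, 0],
)

```text
clock: 13.75
tcp_pos: [0.5042, 0.0061, 0.0643]
tcp_rot: [-2.568, -1.802, -0.007]
ft_force: [-1.8, 11.6, -3.8]
opening: 0.0215
gripper_force: 50.2
```

>>> step_arm(
  rows=[-0.0025, 0, 0, 0, 0, 0],
)

```text
clock: 13.85
tcp_pos: [0.5034, 0.004, 0.0643]
tcp_rot: [-2.569, -1.802, -0.007]
ft_force: [-1.6, 10.6, -3.0]
opening: 0.0214
gripper_force: 50.2
```

>>> step_arm(
  rows=[-0.0025, 0, 0, 0, 0, 0],
)

```text
clock: 13.95
tcp_pos: [0.5026, 0.0017, 0.0643]
tcp_rot: [-2.569, -1.803, -0.005]
ft_force: [-3.6, 8.1, -2.8]
opening: 0.0213
gripper_force: 50.4
```

>>> step_arm(
  rows=[-0.0025, 0, 0, 0, 0, 0],
)

```text
clock: 14.05
tcp_pos: [0.5017, -0.0009, 0.0643]
tcp_rot: [-2.57, -1.803, -0.003]
ft_force: [-2.1, 5.8, -2.3]
opening: 0.0214
gripper_force: 50.5
```

>>> step_arm(
  rows=[-0.0025, 0, 0, 0, 0, 0],
)

```text
clock: 14.15
tcp_pos: [0.5008, -0.0035, 0.0643]
tcp_rot: [-2.572, -1.803, -0.001]
ft_force: [-3.4, 4.2, -0.7]
opening: 0.0217
gripper_force: 50.5
```

>>> step_arm(
  rows=[-0.0025, 0, 0, 0, 0, 0],
)

```text
clock: 14.25
tcp_pos: [0.4998, -0.0059, 0.0643]
tcp_rot: [-2.572, -1.803, -0.0]
ft_force: [-3.5, 2.5, -1.7]
opening: 0.0216
gripper_force: 50.6
```

>>> step_arm(
  rows=[-0.0025, 0, 0, 0, 0, 0],
)

```text
clock: 14.35
tcp_pos: [0.4991, -0.008, 0.0643]
tcp_rot: [-2.573, -1.803, 0.0]
ft_force: [-4.7, 1.9, -0.4]
opening: 0.0212
gripper_force: 50.6
```

```bash
python3 st.py
```

```text
t 14.35 railx,y,z mm -1.29 16.17 64.3 toolx ang to rail -0.05 tilt [-0.  0.]
F railx,y,z -5.06 0.19 -0.36 open 0.021200063029458722 grip 50.55456340312958 q [-0.02  0.35 -0.48  0.74  0.    1.9 ]
```

>>> step_arm(
  rows=[-0.0025, 0, 0, 0, 0, 0, -0.0025, 0, 0, 0, 0, 0],
)

```text
clock: 14.55
tcp_pos: [0.4978, -0.0118, 0.0643]
tcp_rot: [-2.573, -1.803, 0.0]
ft_force: [-3.9, 2.7, -1.8]
opening: 0.0214
gripper_force: 50.5
```

>>> step_arm(
  rows=[-0.0025, 0, 0, 0, 0, 0, -0.0025, 0, 0, 0, 0, 0],
)

```text
clock: 14.75
tcp_pos: [0.4964, -0.0156, 0.0643]
tcp_rot: [-2.573, -1.803, 0.0]
ft_force: [-3.4, 3.3, -1.5]
opening: 0.0214
gripper_force: 50.5
```

>>> step_arm(
  rows=[-0.0025, 0, 0, 0, 0, 0, -0.0025, 0, 0, 0, 0, 0],
)

```text
clock: 14.95
tcp_pos: [0.495, -0.0193, 0.0643]
tcp_rot: [-2.573, -1.803, 0.0]
ft_force: [-4.1, 3.3, -2.4]
opening: 0.0215
gripper_force: 50.5
```

>>> step_arm(
  rows=[-0.0025, 0, 0, 0, 0, 0, -0.0025, 0, 0, 0, 0, 0],
)

```text
clock: 15.15
tcp_pos: [0.4937, -0.023, 0.0643]
tcp_rot: [-2.573, -1.803, 0.0]
ft_force: [-3.4, 2.2, -0.9]
opening: 0.0216
gripper_force: 50.5
```

>>> step_arm(
  rows=[-0.0025, 0, 0, 0, 0, 0, -0.0025, 0, 0, 0, 0, 0],
)

```text
clock: 15.35
tcp_pos: [0.4923, -0.0268, 0.0643]
tcp_rot: [-2.573, -1.803, 0.0]
ft_force: [-3.2, 3.6, -1.2]
opening: 0.0214
gripper_force: 50.5
```

>>> step_arm(
  rows=[-0.0025, 0, 0, 0, 0, 0, -0.0025, 0, 0, 0, 0, 0],
)

```text
clock: 15.55
tcp_pos: [0.491, -0.0306, 0.0643]
tcp_rot: [2.573, 1.803, -0.0]
ft_force: [-3.2, 2.6, -2.8]
opening: 0.0214
gripper_force: 50.4
```

>>> step_arm(
  rows=[-0.0025, 0, 0, 0, 0, 0, -0.0025, 0, 0, 0, 0, 0],
)

```text
clock: 15.75
tcp_pos: [0.4896, -0.0343, 0.0643]
tcp_rot: [2.573, 1.803, -0.0]
ft_force: [-2.7, 2.5, -2.4]
opening: 0.0213
gripper_force: 50.4
```

>>> step_arm(
  rows=[-0.0025, 0, 0, 0, 0, 0, -0.0025, 0, 0, 0, 0, 0],
)

```text
clock: 15.95
tcp_pos: [0.4882, -0.0381, 0.0643]
tcp_rot: [2.573, 1.803, -0.0]
ft_force: [-3.1, 2.2, -2.0]
opening: 0.0213
gripper_force: 50.4
```

>>> step_arm(
  rows=[-0.0025, 0, 0, 0, 0, 0, -0.0025, 0, 0, 0, 0, 0],
)

```text
clock: 16.15
tcp_pos: [0.4869, -0.0419, 0.0643]
tcp_rot: [2.573, 1.803, -0.0]
ft_force: [-2.7, 3.0, -2.8]
opening: 0.0213
gripper_force: 50.3
```

>>> step_arm(
  rows=[-0.0025, 0, 0, 0, 0, 0, -0.0025, 0, 0, 0, 0, 0],
)

```text
clock: 16.35
tcp_pos: [0.4855, -0.0456, 0.0643]
tcp_rot: [2.573, 1.803, -0.0]
ft_force: [-3.7, 1.9, -3.1]
opening: 0.0217
gripper_force: 50.3
```

>>> step_arm(
  rows=[-0.0025, 0, 0, 0, 0, 0, -0.0025, 0, 0, 0, 0, 0],
)

```text
clock: 16.55
tcp_pos: [0.4841, -0.0494, 0.0643]
tcp_rot: [-2.573, -1.803, 0.0]
ft_force: [-2.3, 2.7, -4.1]
opening: 0.0213
gripper_force: 50.3
```

>>> step_arm(
  rows=[-0.0025, 0, 0, 0, 0, 0, -0.0025, 0, 0, 0, 0, 0],
)

```text
clock: 16.75
tcp_pos: [0.4828, -0.0531, 0.0643]
tcp_rot: [-2.573, -1.803, 0.0]
ft_force: [-3.4, 3.1, -3.5]
opening: 0.0215
gripper_force: 50.2
```

>>> step_arm(
  rows=[-0.0025, 0, 0, 0, 0, 0, -0.0025, 0, 0, 0, 0, 0],
)

```text
clock: 16.95
tcp_pos: [0.4814, -0.0569, 0.0643]
tcp_rot: [2.573, 1.803, 0.0]
ft_force: [-2.5, 2.4, -4.1]
opening: 0.0213
gripper_force: 50.2
```

>>> step_arm(
  rows=[-0.0025, 0, 0, 0, 0, 0, -0.0025, 0, 0, 0, 0, 0],
)

```text
clock: 17.15
tcp_pos: [0.4801, -0.0607, 0.0643]
tcp_rot: [2.573, 1.803, -0.0]
ft_force: [-2.7, 3.0, -4.7]
opening: 0.0217
gripper_force: 50.1
```

>>> step_arm(
  rows=[-0.0025, 0, 0, 0, 0, 0, -0.0025, 0, 0, 0, 0, 0],
)

```text
clock: 17.35
tcp_pos: [0.4788, -0.0643, 0.0643]
tcp_rot: [-2.573, -1.803, -0.0]
ft_force: [-2.3, 3.6, -5.2]
opening: 0.0215
gripper_force: 50.1
```

>>> step_arm(
  rows=[-0.0025, 0, 0, 0, 0, 0, -0.0025, 0, 0, 0, 0, 0],
)

```text
clock: 17.55
tcp_pos: [0.4775, -0.0679, 0.0643]
tcp_rot: [-2.572, -1.803, -0.001]
ft_force: [-1.8, 4.4, -4.7]
opening: 0.0215
gripper_force: 50.1
```

>>> step_arm(
  rows=[-0.0025, 0, 0, 0, 0, 0, -0.0025, 0, 0, 0, 0, 0],
)

```text
clock: 17.75
tcp_pos: [0.4761, -0.0718, 0.0643]
tcp_rot: [-2.573, -1.803, -0.0]
ft_force: [-2.3, 4.0, -4.9]
opening: 0.0215
gripper_force: 50.0
```

>>> step_arm(
  rows=[-0.0025, 0, 0, 0, 0, 0, -0.0025, 0, 0, 0, 0, 0],
)

```text
clock: 17.95
tcp_pos: [0.4746, -0.0757, 0.0643]
tcp_rot: [2.573, 1.803, -0.0]
ft_force: [-2.2, 3.3, -4.3]
opening: 0.0217
gripper_force: 50.0
```

>>> step_arm(
  rows=[-0.0025, 0, 0, 0, 0, 0, -0.0025, 0, 0, 0, 0, 0],
)

```text
clock: 18.15
tcp_pos: [0.4732, -0.0797, 0.0643]
tcp_rot: [2.573, 1.802, -0.001]
ft_force: [-1.5, 3.2, -6.1]
opening: 0.0214
gripper_force: 50.0
```

>>> step_arm(
  rows=[-0.0025, 0, 0, 0, 0, 0, -0.0025, 0, 0, 0, 0, 0],
)

```text
clock: 18.35
tcp_pos: [0.4718, -0.0834, 0.0643]
tcp_rot: [2.573, 1.802, -0.0]
ft_force: [-1.6, 2.4, -5.5]
opening: 0.0214
gripper_force: 50.0
```

>>> step_arm(
  rows=[-0.0025, 0, 0, 0, 0, 0, -0.0025, 0, 0, 0, 0, 0],
)

```text
clock: 18.55
tcp_pos: [0.4706, -0.0871, 0.0643]
tcp_rot: [2.573, 1.803, -0.0]
ft_force: [-1.5, 2.1, -6.5]
opening: 0.0214
gripper_force: 50.0
```

>>> step_arm(
  rows=[-0.0025, 0, 0, 0, 0, 0, -0.0025, 0, 0, 0, 0, 0],
)

```text
clock: 18.75
tcp_pos: [0.4692, -0.0908, 0.0643]
tcp_rot: [2.573, 1.803, 0.0]
ft_force: [-0.9, 2.9, -6.0]
opening: 0.0216
gripper_force: 49.9
```

```bash
python3 st.py
```

```text
t 18.75 railx,y,z mm -1.18 -71.86 64.3 toolx ang to rail -0.05 tilt [ 0. -0.]
F railx,y,z -1.88 2.45 -6.01 open 0.021606091985975132 grip 49.940035343170166 q [-0.19  0.32 -0.53  0.72 -0.    1.73]
```

>>> step_arm(
  rows=[-0.0025, 0, 0, 0, 0, 0, -0.0025, 0, 0, 0, 0, 0, -0.0025, 0, 0, 0, 0, 0, -0.00125, 0, 0, 0, 0, 0],
)

```text
clock: 19.15
tcp_pos: [0.4668, -0.0974, 0.0643]
tcp_rot: [2.573, 1.803, -0.0]
ft_force: [-0.7, 1.8, -7.2]
opening: 0.0211
gripper_force: 49.8
```

>>> step_arm(
  rows=[-0.00125, 0, 0, 0, 0, 0, -0.00125, 0, 0, 0, 0, 0],
)

```text
clock: 19.35
tcp_pos: [0.4662, -0.0991, 0.0643]
tcp_rot: [2.573, 1.803, 0.0]
ft_force: [-0.5, 3.0, -6.9]
opening: 0.0214
gripper_force: 49.8
```

>>> step_arm(
  rows=[-0.00125, 0, 0, 0, 0, 0, -0.00125, 0, 0, 0, 0, 0],
)

```text
clock: 19.55
tcp_pos: [0.4658, -0.1003, 0.0643]
tcp_rot: [-2.572, -1.803, -0.002]
ft_force: [0.4, 5.7, -8.0]
opening: 0.0216
gripper_force: 49.6
```

```bash
python3 st.py
```

```text
t 19.55 railx,y,z mm -1.19 -81.99 64.3 toolx ang to rail -0.03 tilt [0.001 0.002]
F railx,y,z -1.58 5.45 -8.02 open 0.0215719889717647 grip 49.61508572101593 q [-0.21  0.32 -0.54  0.72  0.    1.71]
```

>>> step_arm(
  rows=[-0.00125, 0, 0, 0, 0, 0, -0.001, 0, 0, 0, 0, 0, 0, 0, 0, 0, 0, 0, 0, 0, 0, 0, 0, 0, 0, 0, 0, 0, 0, 0],
)

```text
clock: 20.05
tcp_pos: [0.4654, -0.1013, 0.0643]
tcp_rot: [-2.571, -1.803, -0.004]
ft_force: [0.7, 7.1, -7.9]
opening: 0.0213
gripper_force: 49.5
```

```bash
python3 st.py
```

```text
t 20.05 railx,y,z mm -1.2 -83.09 64.3 toolx ang to rail -0.01 tilt [0.001 0.003]
F railx,y,z -1.75 6.94 -7.93 open 0.021259248479036055 grip 49.53581750392914 q [-0.22  0.32 -0.54  0.72  0.    1.7 ]
```

>>> step_arm(
  rows=[0.0025, 0, 0, 0, 0, 0, 0.0025, 0, 0, 0, 0, 0, 0.003, 0, 0, 0, 0, 0, 0.003, 0, 0, 0, 0, 0, 0.003, 0, 0, 0, 0, 0, 0.003, 0, 0, 0, 0, 0, 0.003, 0, 0, 0, 0, 0, 0.003, 0, 0, 0, 0, 0, 0.003, 0, 0, 0, 0, 0, 0.003, 0, 0, 0, 0, 0, 0.003, 0, 0, 0, 0, 0, 0.003, 0, 0, 0, 0, 0, 0.003, 0, 0, 0, 0, 0, 0.003, 0, 0, 0, 0, 0, 0.003, 0, 0, 0, 0, 0, 0.003, 0, 0, 0, 0, 0, 0.003, 0, 0, 0, 0, 0, 0.003, 0, 0, 0, 0, 0, 0.003, 0, 0, 0, 0, 0, 0.003, 0, 0, 0, 0, 0],
)

```text
clock: 22.05
tcp_pos: [0.481, -0.0579, 0.0643]
tcp_rot: [-2.573, -1.803, -0.0]
ft_force: [-1.5, -1.1, -7.5]
opening: 0.0213
gripper_force: 49.6
```

>>> step_arm(
  rows=[0.003, 0, 0, 0, 0, 0, 0.003, 0, 0, 0, 0, 0, 0.003, 0, 0, 0, 0, 0, 0.003, 0, 0, 0, 0, 0, 0.003, 0, 0, 0, 0, 0, 0.003, 0, 0, 0, 0, 0, 0.003, 0, 0, 0, 0, 0, 0.003, 0, 0, 0, 0, 0, 0.003, 0, 0, 0, 0, 0, 0.003, 0, 0, 0, 0, 0, 0.003, 0, 0, 0, 0, 0, 0.003, 0, 0, 0, 0, 0, 0.003, 0, 0, 0, 0, 0, 0.003, 0, 0, 0, 0, 0, 0.003, 0, 0, 0, 0, 0, 0.003, 0, 0, 0, 0, 0, 0.003, 0, 0, 0, 0, 0, 0.003, 0, 0, 0, 0, 0, 0.003, 0, 0, 0, 0, 0, 0.0025, 0, 0, 0, 0, 0],
)

```text
clock: 24.05
tcp_pos: [0.4972, -0.0132, 0.0643]
tcp_rot: [-2.573, -1.803, 0.0]
ft_force: [-2.1, -1.3, -5.7]
opening: 0.0211
gripper_force: 49.8
```

```bash
python3 st.py
```

```text
t 24.05 railx,y,z mm -1.27 10.56 64.3 toolx ang to rail -0.05 tilt [-0.  0.]
F railx,y,z -1.55 -1.92 -5.66 open 0.02114184477869597 grip 49.75422263145447 q [-0.03  0.35 -0.49  0.73  0.    1.89]
```

>>> step_arm(
  rows=[0.0025, 0, 0, 0, 0, 0, 0.0025, 0, 0, 0, 0, 0],
)

```text
clock: 24.25
tcp_pos: [0.4985, -0.0095, 0.0643]
tcp_rot: [-2.573, -1.803, 0.0]
ft_force: [-3.1, -1.5, -7.3]
opening: 0.0214
gripper_force: 49.8
```

>>> step_arm(
  rows=[0.0025, 0, 0, 0, 0, 0],
)

```text
clock: 24.35
tcp_pos: [0.4992, -0.0077, 0.0643]
tcp_rot: [-2.573, -1.803, 0.0]
ft_force: [-2.0, -0.7, -7.2]
opening: 0.0215
gripper_force: 49.8
```

>>> step_arm(
  rows=[0.0025, 0, 0, 0, 0, 0],
)

```text
clock: 24.45
tcp_pos: [0.4998, -0.0058, 0.0643]
tcp_rot: [-2.573, -1.803, 0.0]
ft_force: [-1.5, -0.3, -6.8]
opening: 0.0209
gripper_force: 49.8
```

>>> step_arm(
  rows=[0.0025, 0, 0, 0, 0, 0],
)

```text
clock: 24.55
tcp_pos: [0.5005, -0.004, 0.0643]
tcp_rot: [2.573, 1.803, -0.0]
ft_force: [-2.7, -1.3, -5.7]
opening: 0.0215
gripper_force: 49.8
```

>>> step_arm(
  rows=[0.0025, 0, 0, 0, 0, 0],
)

```text
clock: 24.65
tcp_pos: [0.5009, -0.0028, 0.0643]
tcp_rot: [2.572, 1.802, -0.002]
ft_force: [-3.7, -5.0, -5.8]
opening: 0.0212
gripper_force: 50.0
```

>>> step_arm(
  rows=[0.0025, 0, 0, 0, 0, 0],
)

```text
clock: 24.75
tcp_pos: [0.5014, -0.0015, 0.0643]
tcp_rot: [2.572, 1.801, -0.004]
ft_force: [-3.8, -6.7, -5.7]
opening: 0.0214
gripper_force: 50.1
```

>>> step_arm(
  rows=[0.0025, 0, 0, 0, 0, 0],
)

```text
clock: 24.85
tcp_pos: [0.5019, -0.0002, 0.0643]
tcp_rot: [2.571, 1.8, -0.006]
ft_force: [-4.0, -8.0, -3.1]
opening: 0.0214
gripper_force: 50.2
```

>>> step_arm(
  rows=[0.0025, 0, 0, 0, 0, 0],
)

```text
clock: 24.95
tcp_pos: [0.5024, 0.0012, 0.0643]
tcp_rot: [2.571, 1.8, -0.007]
ft_force: [-5.4, -10.0, -4.6]
opening: 0.0215
gripper_force: 50.3
```

>>> step_arm(
  rows=[0.0025, 0, 0, 0, 0, 0],
)

```text
clock: 25.05
tcp_pos: [0.503, 0.0029, 0.0643]
tcp_rot: [2.571, 1.799, -0.007]
ft_force: [-4.7, -9.9, -3.7]
opening: 0.0214
gripper_force: 50.3
```

>>> step_arm(
  rows=[0.0025, 0, 0, 0, 0, 0],
)

```text
clock: 25.15
tcp_pos: [0.5037, 0.0048, 0.0643]
tcp_rot: [2.571, 1.799, -0.007]
ft_force: [-4.7, -8.5, -3.2]
opening: 0.0216
gripper_force: 50.3
```

>>> step_arm(
  rows=[0.0025, 0, 0, 0, 0, 0],
)

```text
clock: 25.25
tcp_pos: [0.5045, 0.007, 0.0643]
tcp_rot: [2.572, 1.8, -0.006]
ft_force: [-4.1, -8.1, -4.0]
opening: 0.0212
gripper_force: 50.2
```

>>> step_arm(
  rows=[0.0025, 0, 0, 0, 0, 0],
)

```text
clock: 25.35
tcp_pos: [0.5054, 0.0094, 0.0643]
tcp_rot: [2.572, 1.8, -0.004]
ft_force: [-3.3, -4.3, -5.2]
opening: 0.0215
gripper_force: 50.0
```

>>> step_arm(
  rows=[0.0025, 0, 0, 0, 0, 0],
)

```text
clock: 25.45
tcp_pos: [0.5063, 0.0121, 0.0643]
tcp_rot: [2.573, 1.801, -0.002]
ft_force: [-2.1, -2.1, -5.6]
opening: 0.0213
gripper_force: 49.9
```

>>> step_arm(
  rows=[0.0025, 0, 0, 0, 0, 0],
)

```text
clock: 25.55
tcp_pos: [0.5073, 0.0147, 0.0643]
tcp_rot: [-2.573, -1.802, 0.0]
ft_force: [-2.8, -0.4, -6.3]
opening: 0.0211
gripper_force: 49.8
```

>>> step_arm(
  rows=[0.0025, 0, 0, 0, 0, 0],
)

```text
clock: 25.65
tcp_pos: [0.5081, 0.017, 0.0643]
tcp_rot: [-2.572, -1.802, -0.0]
ft_force: [-2.5, -1.1, -5.5]
opening: 0.0213
gripper_force: 49.8
```

>>> step_arm(
  rows=[0.0025, 0, 0, 0, 0, 0],
)

```text
clock: 25.75
tcp_pos: [0.5088, 0.0189, 0.0643]
tcp_rot: [-2.572, -1.803, -0.0]
ft_force: [-2.0, -1.7, -6.4]
opening: 0.0218
gripper_force: 49.9
```

```bash
cat > an.py <<'E'
from st import *
from scipy.optimize import minimize
L=np.array([[.4985,-.0095,-3.1,-1.5],[.4992,-.0077,-2,-.7],[.4998,-.0058,-1.5,-.3],[.5005,-.004,-2.7,-1.3],[.5009,-.0028,-3.7,-5],[.5014,-.0015,-3.8,-6.7],[.5019,-.0002,-4,-8],[.5024,.0012,-5.4,-10],[.503,.0029,-4.7,-9.9],[.5037,.0048,-4.7,-8.5],[.5045,.007,-4.1,-8.1],[.5054,.0094,-3.3,-4.3],[.5063,.0121,-2.1,-2.1],[.5073,.0147,-2.8,-.4],[.5081,.017,-2.5,-1.1],[.5088,.0189,-2,-1.7]])
R=np.array([[.5094,.0204,-3.6,3.1],[.5087,.0185,-3.9,3],[.508,.0166,-3.5,3.4],[.5073,.0147,-5.2,2.9],[.5068,.0134,-2.9,6.7],[.5064,.0122,-2.9,9],[.506,.0109,-2.1,10.6],[.5055,.0096,-1.4,12.1],[.5049,.0079,-2.1,12.6],[.5042,.0061,-1.8,11.6],[.5034,.004,-1.6,10.6],[.5026,.0017,-3.6,8.1],[.5017,-.0009,-2.1,5.8],[.5008,-.0035,-3.4,4.2],[.4998,-.0059,-3.5,2.5],[.4991,-.008,-4.7,1.9]])
f=lambda A:((A[:,:2]-M)@d*1e3,A[:,2:]@d)
yl,fl=f(L); yr,fr=f(R); fl=-fl
print(np.c_[yl,fl].round(1).tolist()); print(np.c_[yr,fr].round(1).tolist())
# mirror: F_L(2m-y)=F_R(y)*1+b
def cost(p):
    m,b=p; return np.mean((np.interp(2*m-yr[::1],yl,fl)+b-fr)**2)
r=minimize(cost,[30,0],method='Nelder-Mead'); print('mirror',r.x,r.fun)
from scipy.optimize import curve_fit
def tri(y,lo,pk,hi,A,b): return b+A*np.interp(y,[lo,pk,hi],[0,1,0])
for y,g,s in((yl,fl,1),(yr,fr,-1)):
    q,_=curve_fit(lambda y,lo,pk,hi,A,b:b+A*np.where(y<pk,np.clip((y-lo)/(pk-lo),0,1),np.clip((hi-y)/(hi-pk),0,1)),y,g,[20,30-2*s,40,9,1.5]); print('tri',q)
E
python3 an.py; python3 st.py
```

```text
[[14.5, 2.5], [16.4, 1.3], [18.4, 0.8], [20.4, 2.1], [21.6, 6.0], [23.0, 7.6], [24.4, 8.9], [25.9, 11.2], [27.7, 10.9], [29.7, 9.6], [32.1, 9.0], [34.6, 5.2], [37.5, 2.7], [40.3, 1.3], [42.7, 1.9], [44.7, 2.3]]
[[46.3, 1.7], [44.3, 1.5], [42.3, 2.0], [40.3, 1.0], [38.9, 5.3], [37.6, 7.5], [36.3, 9.3], [34.9, 10.9], [33.1, 11.1], [31.1, 10.3], [28.9, 9.4], [26.4, 6.4], [23.7, 4.7], [20.9, 2.8], [18.3, 1.2], [16.1, 0.2]]
mirror [30.0915145   0.09370608] 0.642020205624922
tri [19.45639466 26.5536272  39.04582576 10.76637677  1.682015  ]
tri [18.84287061 34.33838371 40.65855856 11.20310844  1.30623601]
t 25.75 railx,y,z mm -1.33 44.76 64.3 toolx ang to rail -0.04 tilt [-0.     0.001]
F railx,y,z -1.26 -2.28 -6.41 open 0.02183132386398569 grip 49.85484480857849 q [ 0.04  0.37 -0.46  0.75  0.    1.96]
```

>>> step_arm(
  rows=[-0.0025, 0, 0, 0, 0, 0, -0.0025, 0, 0, 0, 0, 0, -0.0025, 0, 0, 0, 0, 0, -0.0025, 0, 0, 0, 0, 0, -0.0025, 0, 0, 0, 0, 0, -0.0025, 0, 0, 0, 0, 0, -0.00125, 0, 0, 0, 0, 0, -0.00125, 0, 0, 0, 0, 0, -0.00125, 0, 0, 0, 0, 0, 0, 0, 0, 0, 0, 0, 0, 0, 0, 0, 0, 0],
)

```text
clock: 26.85
tcp_pos: [0.5044, 0.0066, 0.0644]
tcp_rot: [-2.569, -1.802, -0.006]
ft_force: [-0.7, 10.1, -8.6]
opening: 0.0217
gripper_force: 49.7
```

```bash
python3 st.py
```

```text
t 26.85 railx,y,z mm -1.27 31.66 64.4 toolx ang to rail 0.01 tilt [0.001 0.005]
F railx,y,z -4.12 9.27 -8.56 open 0.021698437810794977 grip 49.65233266353607 q [ 0.01  0.36 -0.47  0.74  0.01  1.93]
```

>>> step_arm(
  rows=[-0.001, 0, 0, 0, 0, 0, -0.0007, 0, 0, 0, 0, 0, 0, 0, 0, 0, 0, 0, 0, 0, 0, 0, 0, 0],
)

```text
clock: 27.25
tcp_pos: [0.5039, 0.0054, 0.0643]
tcp_rot: [-2.569, -1.802, -0.007]
ft_force: [-0.1, 9.3, -9.4]
opening: 0.0215
gripper_force: 49.6
```

```bash
python3 st.py
```

```text
t 27.25 railx,y,z mm -1.28 30.38 64.3 toolx ang to rail 0.01 tilt [0.001 0.005]
F railx,y,z -3.27 8.75 -9.39 open 0.021456255065740063 grip 49.636183977127075 q [ 0.01  0.36 -0.47  0.74  0.01  1.93]
```

>>> step_arm(
  rows=[-0.0004, 0, 0, 0, 0, 0, 0, 0, 0, 0, 0, 0, 0, 0, 0, 0, 0, 0],
)

```text
clock: 27.55
tcp_pos: [0.5039, 0.0053, 0.0643]
tcp_rot: [-2.568, -1.802, -0.007]
ft_force: [-0.8, 11.0, -8.9]
opening: 0.0214
gripper_force: 49.6
```

>>> step_arm(
  rows=[0.001, 0, 0, 0, 0, 0, 0.001, 0, 0, 0, 0, 0, 0, 0, 0, 0, 0, 0, 0, 0, 0, 0, 0, 0],
)

```text
clock: 27.95
tcp_pos: [0.5039, 0.0055, 0.0643]
tcp_rot: [-2.571, -1.803, -0.003]
ft_force: [-0.7, 5.8, -7.5]
opening: 0.0215
gripper_force: 49.8
```

```bash
python3 st.py
```

```text
t 27.95 railx,y,z mm -1.31 30.42 64.3 toolx ang to rail -0.01 tilt [0.001 0.003]
F railx,y,z -2.6 5.21 -7.47 open 0.021494671281881594 grip 49.79890823364258 q [ 0.01  0.36 -0.47  0.74  0.    1.93]
```

>>> step_arm(
  rows=[0.001, 0, 0, 0, 0, 0, 0.001, 0, 0, 0, 0, 0, 0, 0, 0, 0, 0, 0, 0, 0, 0, 0, 0, 0],
)

```text
clock: 28.35
tcp_pos: [0.504, 0.0056, 0.0643]
tcp_rot: [2.573, 1.803, -0.0]
ft_force: [-2.3, 1.5, -5.7]
opening: 0.0215
gripper_force: 50.0
```

```bash
python3 st.py
```

```text
t 28.35 railx,y,z mm -1.29 30.61 64.3 toolx ang to rail -0.06 tilt [-0. -0.]
F railx,y,z -2.71 0.6 -5.68 open 0.021479063933733156 grip 50.00552594661713 q [ 0.01  0.36 -0.47  0.74 -0.    1.93]
```

>>> step_arm(
  rows=[0, 0, 0, 0, 0, 0, 0, 0, 0, 0, 0, 0, 0, 0, 0, 0, 0, 0, 0, 0, 0, 0, 0, 0, 0, 0, 0, 0, 0, 0, 0, 0, 0, 0, 0, 0, 0, 0, 0, 0, 0, 0, 0, 0, 0, 0, 0, 0],
  jaw=-1,
)

```text
clock: 29.15
tcp_pos: [0.5042, 0.0058, 0.0643]
tcp_rot: [2.573, 1.803, -0.0]
ft_force: [-0.1, 0.3, 0.2]
opening: 0.0856
gripper_force: 0.0
```

>>> step_arm(
  rows=[0, 0, -0.01, 0, 0, 0, 0, 0, -0.02, 0, 0, 0, 0, 0, -0.04, 0, 0, 0, 0, 0, -0.04, 0, 0, 0, 0, 0, -0.04, 0, 0, 0, 0, 0, -0.04, 0, 0, 0, 0, 0, 0, 0, 0, 0, 0, 0, 0, 0, 0, 0],
)

```text
clock: 29.95
tcp_pos: [0.5048, 0.0058, 0.2174]
tcp_rot: [2.572, 1.802, 0.003]
ft_force: [0.2, 0.2, -0.6]
opening: 0.0853
gripper_force: 0.0
```

```bash
python3 - <<'E'
from st import *
st()
p,dd=optics.grab_frame("scene"); P=cloud("scene",dd); Z=P[...,2]
m=np.zeros((400,640),bool); m[180:270,245:390]=1
g=P[m&(dd>0)&(Z>.088)&(Z<.115)]; c=g.mean(0); print('scene grip rail y now',(c[:2]-M)@d*1e3, 'start same method', (np.array([.47796,-.04858])-M)@d*1e3,len(g))
cv2.imwrite("pics/s2.png",p[:,:,::-1])
E
```

```text
t 29.95 railx,y,z mm -0.63 31.06 217.4 toolx ang to rail -0.05 tilt [0.002 0.   ]
F railx,y,z 0.12 0.29 -0.6 open 0.08527105000820227 grip 0.0 q [ 0.01  0.23 -0.22  1.12  0.    1.93]
scene grip rail y now 35.6888387588055 start same method -29.220216000000008 156
```

View pics/s2.png

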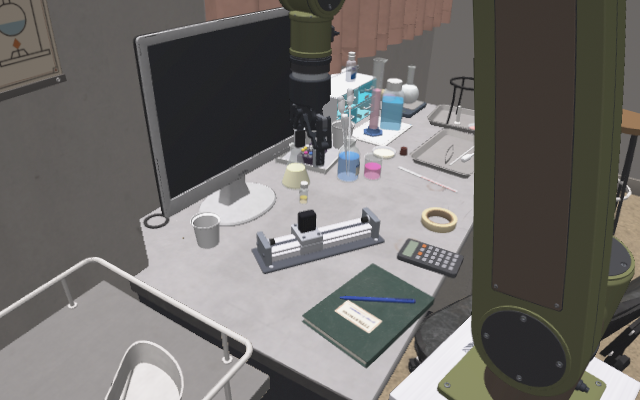

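The picture shows the carriage standing free, with its grip at about (307,220). The gripper is clear above it and the bystanders haven't moved. The camera gives about 65 mm of displacement, matching the arm's readings.

```bash
python3 -c "
from rig import manip; print(manip.close_job())"
```

```text
the job is handed in; nothing more can be done
None
```

I stroked the carriage against the left buffer, then the right, pressing each in about 2.5 mm, and left it released about 0.5 mm from my estimate of the hard spot's middle (y ≈ +30 mm; mild spot near y ≈ −48 mm); the job is handed in, and no verdict came back.

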